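# Open the child-resistant cap of the degreaser can

### The job

Open the blue degreaser can so that parts can be washed: push its red child-resistant cap down firmly against its spring and, keeping it pressed, turn it counter-clockwise (seen from above) until you feel it come up against its stop, then lift it off the neck and set it down in the empty white parts tray, open side down, without dropping it. Never ram the cap, wrench it against a stop or yank it while it is still locked, or the plastic breaks. Leave the piston, the gear, the oil bottle and the spanner where they are.

Things in the scene. Friction and masses are not known exactly. Their poses are not given: they have to be found in the camera images.
- can: Blue metal degreaser can, 112 mm long (its x) by 62 mm wide (its y), in a low steel cradle (158 x 104 mm, 32 mm high) bolted to the bench, with a clamp band round the can: it cannot move or turn. Origin: centre of the cradle's underside, on the bench; z up. The can's flat top is 170 mm above the bench. The neck stands off-centre, 26 mm along +x of the can.
- can_neck (a point): Point on the neck's vertical axis, 186 mm above the bench, at the underside of the closed cap (16 mm above the can's flat top). The white plastic neck is 37 mm in diameter, 45 mm over its lugs; its rim stands 15 to 20 mm above this point. It is snapped into the can at any angle, hidden under the cap, and does not turn.
- cap: Red ribbed child-resistant push-and-turn cap, hollow, 54 mm in diameter, 32 mm high, about 40 g. Origin: centre of its open underside; z up along its axis. It starts locked, its x along the can's x. Two lugs inside it are caught in pockets of the neck; a liner under its roof, sprung at 2.5 N/mm, pushes it up into them. Unpressed it only rattles in the pockets, by up to 0.8 rad in all.
- cap_top (a point): Centre of the cap's top face, 32 mm above its origin. To unlock, the cap must go 2 to 6 mm down; how far differs from can to can and cannot be seen, but it always takes about 16 N. 1.5 mm farther down is a hard stop, met at about 20 N. The plastic breaks if all contact forces between cap and can add up to more than 60 N (locked and untouched: 2 to 22 N).
- cap_axis (a point): Point on the cap's axis at half height, 16 mm above its origin. Held down, the cap turns counter-clockwise, with a drag below 0.1 N m, until it meets a stop 0.6 to 1.5 rad from where it starts; where cannot be seen. Only in the last 0.17 rad before the stop are the lugs clear, and it lifts straight off. Against a stop or the lock, a turning moment over about 0.5 N m breaks it.
- tray: Empty white plastic parts tray, 250 mm (its x) by 180 mm (its y) by 45 mm high, walls and floor 4 mm, fixed to the bench. Origin: centre of its underside; z up.
- tray_floor (a point): Centre of the tray's inner floor, 4 mm above the bench.
- piston: Small aluminium piston standing on the bench, 47 mm in diameter, 52 mm high, 120 g; origin at the centre of its underside. Not to be disturbed.
- gear: Cream nylon gear lying flat, 60 mm in diameter, 12 mm thick; origin at the centre of its underside. Not to be disturbed.
- oil_bottle: Green oil bottle with a black cap, 54 mm in diameter, 150 mm high, 300 g; origin at the centre of its underside. Not to be disturbed.
- spanner: Steel spanner, 170 mm long, lying along its x on the bench; origin below its middle. Not to be disturbed.
Mind the look-alikes: they are no part of the job. Of the things shaped like the cap, the red one is meant.

How it is judged:
By the outcome, as a careful person would: the job done as asked, in the order asked, and still so for the second after the job is handed in, with the robot touching nothing.
It also fails if it takes over 70 s, if anything falls off the work surface, if the arm or the gripper's body presses on something with over 40 N, if the wrist force passes 120 N, or if a joint passes its speed limit or range.

### The arm

A 6-joint arm with a two-finger parallel gripper is mounted at the origin on the work surface. World frame = base frame: x ahead of the robot, y to its left, z up, the work surface at z = 0. Lengths are in mm, angles in rad, forces in N, time in s.
With the tool pointing down it reaches from about 350 to 1000 mm from the base axis. Payload 7.1 kg.
Tool frame: the origin (TCP) lies midway between the tips of the shut fingers; the grasp point (between the pads) lies 19 mm behind it (grip_depth is the distance from the TCP to the grasp point, in mm); z points along the fingers, y is the direction in which the jaws open and shut (so a half turn about z gives the same grasp; the last joint's range is limited). The gripper opens to 85 mm and grips with 20 to 120 N. Pads are 22 mm wide; open, the fingers measure 114 mm over their backs; the gripper's body (76 mm by 85 mm) begins 54 mm behind the grasp point. The pads swing forward as they close: fully open they stand 13 mm farther back than shut.
Start: joints at [-1.243, 0.423, 1.63, -0, 1.089, -0.019], TCP at [212.448, -587.767, 231.319] pointing down, gripper open.
Joint ranges: [-3, 3], [-0.9, 2.11], [0.09, 2.58], [-1.31, 4.45], [0.11, 2.69], [-2.54, 2.54]. Speed limits (rad/s): [2.39, 2.39, 3.01, 3.14, 3.14, 3.14].

### API

Orientations are given as [roll, pitch, yaw] about the fixed x, y, z axes, in that order (R = Rz(yaw) Ry(pitch) Rx(roll)).
In Python, from workcell import * gives the robot as it stands.
- The arm moves only by the tool move_arm, never from a script. Its argument "steps" is a list of rows, each a list of 2 entries, a list of its own where there are three numbers: the shift along the tool's x, y, z in cm, then the turn, a rotation vector about the tool's x, y, z in degrees. In form: [[[x, y, z], [wx, wy, wz]], ...]. A call has 1 to 5 rows; each row is the pose to reach, as a shift and turn from the pose measured when the call began, along the tool's axes at that moment; what a row does not reach only later rows make up. A row lasts 1/10 s, in which the tool goes at most 50 mm and 8.59 degrees, less where a joint would pass 70% of its speed; a pose out of reach is approached as far as the arm can. A call with a gripper value outside its range is refused whole. "hand" is the closure, from -1 (fully open) to 1 (shut), set as the call begins (left out, the last holds). The fingers move at their own pace and stop on an object; "newtons" is the grip in N (left out, the last holds). Time passes only in rows, so rows that repeat a pose let the fingers close. It gives the time, the measured TCP pose, the force and the opening at its end, in the units of the state.
- observe(): the state, without advancing time (a new reading comes with each control period).
- capture(name): name is "scene" or "side" or "wrist"; returns a dict with "color" (400x640x3 uint8, red, green, blue), "depth" (400x640 float32, mm along the optical axis (not along the pixel's ray), 0 where there is no reading), "camera_matrix" (3x3 intrinsics, pixels), "extrinsics" (4x4, takes a point from world to camera coordinates). Camera axes: x right, y down, z forward; pixel columns grow to the right and rows downward; lengths in mm; the calibration is good to about 2 mm. The wrist camera is an equidistant fisheye: a pixel r from the principal point sees the ray r / f radians off the axis. A picture is of the moment at which its call begins.
- close_job(): hands the job in, once; it reports no verdict.
Trained networks look in a picture, given as the dict that the camera call returned (one of the last four; its "shot" number tells which), for a name from the list of things; names that differ only in an ending like _2 or _b are one class to them, and where a whole thing is asked for, a point or a joint stands for the part that bears it (a point fixed in the world has none). Each returns a list of dicts, best first, with "p" (0 to 1); they miss things now and then, are a little off and sometimes report something else, mostly with a low value. They report only what shows in the picture. A call takes as long as a camera call. They do not tell look-alikes from the thing itself.
- look_for(label, picture): "box" ([left, top, right, bottom] in pixels, round what is visible of it).
- outline_of(label, picture): "pixels" (400x640 bool, what is visible of it) and "box" ([left, top, right, bottom] in pixels, round what is visible of it).
- pinpoint(label, picture): "xy" ([column, row] in pixels: a listed point, or the origin of a listed thing).
The state is a dict: "clock": time; "qpos": joint angles; "dq": joint speeds; "tau": joint torques, N m; "tool_pos": TCP position; "tcp_rot": TCP orientation; "wrist_force": force on the tool from outside, world axes, zero at the start; "ft_torque": the same for the moment, N m; "grip_width": finger opening in mm.
Only numpy, scipy, OpenCV 4.12 (cv2) and the standard library are available. Lean on these libraries where they do the work, as an engineer would, in place of code of your own. Each camera call takes 0.05 s, during which the arm holds its last target.

## Working session

There is one attempt and no reset: what is moved stays moved. The work goes in short steps, Python scripts to look and compute and a tool call to move; the robot and the scene stay as the last step left them, time stands still between calls to the robot, and variables do not carry over. Pictures are saved under pics/ and viewed, and the job is handed in when it is done.

Besides the shell and the picture viewer there is one more tool, called after "Call:" as a command line: name --argument value ..., lists and objects as JSON in quotes. move_arm: Moves the arm, as the interface text tells. Its arguments: {"type":"object","properties":{"steps":{"type":"array"},"hand":{"type":"number"},"newtons":{"type":"number"}},"required":["steps"]}

```bash
ls; mkdir -p pics; cat > h.py <<'E'
from workcell import *
import numpy as np, cv2
def save(c,n): cv2.imwrite('pics/'+n, c['color'][:,:,::-1])
def unproj(c,u,v,d=None):
    K=np.array(c['camera_matrix']);E=np.array(c['extrinsics'])
    if d is None: d=c['depth'][int(round(v)),int(round(u))]
    p=np.array([(u-K[0,2])/K[0,0]*d,(v-K[1,2])/K[1,1]*d,d])
    return E[:3,:3].T@(p-E[:3,3])
def atz(c,u,v,z):
    K=np.array(c['camera_matrix']);E=np.array(c['extrinsics'])
    r=E[:3,:3].T@np.array([(u-K[0,2])/K[0,0],(v-K[1,2])/K[1,1],1]); o=-E[:3,:3].T@E[:3,3]
    return o+r*(z-o[2])/r[2]
E
python3 - <<'E'
from h import *
for n in ['scene','side']:
    c=capture(n); save(c,n+'0.png')
    print(n,np.round(c['camera_matrix'],1).tolist(), np.round(c['extrinsics'],3).tolist())
    for l,z in [('cap_top',218),('can_neck',186),('can',0),('tray_floor',4),('cap',186),('oil_bottle',0),('piston',0),('gear',0),('spanner',0)]:
        for r in pinpoint(l,c)[:3]:
            print(l,r['p'],np.round(r['xy']),np.round(atz(c,*r['xy'],z)))
print(observe())
E
```

```text
pics
scene [[503.0, 0.0, 319.4], [0.0, 503.0, 186.8], [0.0, 0.0, 1.0]] [[-0.545, 0.838, 0.016, 231.282], [0.65, 0.434, -0.624, -288.574], [-0.53, -0.33, -0.781, 1854.263], [0.0, 0.0, 0.0, 1.0]]
cap_top 0.84 [217. 199.] [767. -99. 218.]
cap_top 0.52 [238. 131.] [ 544. -208.  218.]
can_neck 0.79 [243. 133.] [ 519. -216.  186.]
can 0.69 [256. 177.] [ 519. -187.    0.]
tray_floor 0.94 [367. 235.] [517. 229.   4.]
cap 0.83 [240. 136.] [ 535. -212.  186.]
cap 0.74 [215. 151.] [ 621. -237.  186.]
cap 0.7 [220. 202.] [ 754. -106.  186.]
oil_bottle 0.78 [268. 253.] [728.  19.   0.]
piston 0.8 [327. 181.] [404.  18.   0.]
gear 0.66 [292. 211.] [565.  -8.   0.]
side [[443.1, 0.0, 323.6], [0.0, 443.1, 205.1], [0.0, 0.0, 1.0]] [[-0.825, -0.564, -0.024, 508.488], [-0.282, 0.448, -0.848, 254.027], [0.489, -0.693, -0.529, 1299.067], [0.0, 0.0, 0.0, 1.0]]
cap_top 0.7 [342. 190.] [502.  57. 218.]
cap_top 0.62 [398. 183.] [375. -78. 218.]
cap_top 0.52 [374. 153.] [ 545. -232.  218.]
can_neck 0.61 [376. 164.] [ 528. -218.  186.]
can_neck 0.19 [373. 156.] [ 571. -268.  186.]
can 0.68 [375. 215.] [ 498. -
[... 304 characters left out ...]
ner 0.32 [376. 164.] [ 700. -549.    0.]
{'clock': 1.0, 'qpos': array([-1.24300536e+00,  4.23110618e-01,  1.62988210e+00, -1.93365968e-05,
        1.08860762e+00, -1.89941142e-02]), 'dq': array([ 0.00043281, -0.00040955,  0.0008253 , -0.00022062, -0.00036084,
        0.00108656]), 'tau': array([ 1.97258662e-03, -5.57346261e+01, -2.82138401e+01,  2.07329363e-04,
        7.86755827e-04, -5.36053420e-06]), 'tool_pos': array([ 212.44250127, -587.77738312,  231.31947446]), 'tcp_rot': array([-3.14158465e+00,  1.69829209e-05,  3.46794047e-01]), 'wrist_force': array([-0.99169202,  0.27078921, -0.21498625]), 'ft_torque': array([-0.01290509, -0.01073811, -0.04260602]), 'grip_width': 85.71097360743381}
```

View pics/scene0.png

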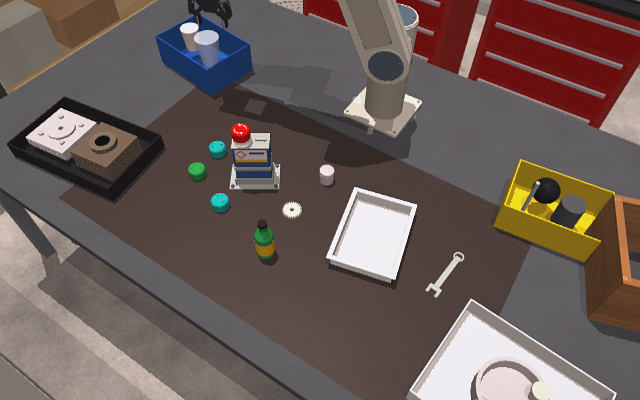

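View pics/side0.png

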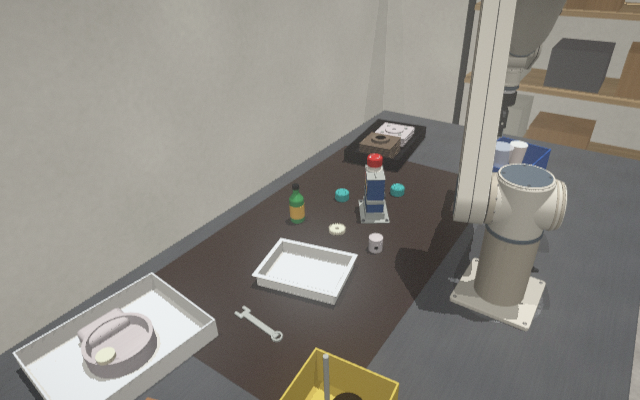

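Both views show the red cap on the can (scene 240,131; side 375,160). The teal and green caps on the bench are the look-alikes, and the tray is at scene 372,235. I'll refine with colour and depth.

```bash
python3 - <<'E'
from h import *
for n in ['scene','side']:
    c=capture(n); im=c['color'].astype(int); d=c['depth']
    m=(im[...,0]>140)&(im[...,1]<70)&(im[...,2]<70); 
    m[:110]=0; m[220:]=0
    if n=='scene': m[:,:200]=0;m[:,300:]=0
    else: m[:,330:340]=0; m[:,:340]=0;m[:,420:]=0
    v,u=np.nonzero(m); print(len(u),u.min(),u.max(),v.min(),v.max())
    P=np.array([unproj(c,a,b) for a,b in zip(u,v) if d[b,a]>0])
    t=P[P[:,2]>np.percentile(P[:,2],60)]
    print(P.min(0),P.max(0),'top',t.mean(0), len(t)); print(np.percentile(P[:,2],[5,25,50,75,95]))
    # tray
    r=outline_of('tray',c)[0]; mm=r['pixels']; v,u=np.nonzero(mm&(d>0)); P=np.array([unproj(c,a,b) for a,b in zip(u,v)])
    f=P[P[:,2]<12][:,:2]; w=P[P[:,2]>36][:,:2]
    print('tray',r['p'],cv2.minAreaRect(f.astype(np.float32)),cv2.minAreaRect(w.astype(np.float32)),len(f),len(w))
    for l in ['can','oil_bottle','piston','gear','spanner']:
        for r in outline_of(l,c)[:1]:
            v,u=np.nonzero(r['pixels']&(d>0)); P=np.array([unproj(c,a,b) for a,b in zip(u,v)])
            print(l,r['p'],np.round(np.percentile(P,[5,50,95],axis=0)).tolist(),cv2.minAreaRect(P[:,:2].astype(np.float32)))
c=capture('wrist');save(c,'w0.png')
print(c['camera_matrix'])
s=cv2.resize(capture('scene')['color'][90:250,170:430],None,fx=3,fy=3,interpolation=cv2.INTER_CUBIC);cv2.imwrite('pics/s1.png',s[:,:,::-1])
E
```

```text
164 231 249 123 136
[ 358.28476768 -397.76332162   -0.82383027] [ 562.75908713 -184.39277376  224.3932522 ] top [ 536.54419641 -208.5494988   220.72241912] 65
[211.4285677  216.1544812  218.02961506 220.08554931 222.47554675]
tray 0.6 ((493.01190185546875, 237.43338012695312), (303.47283935546875, 211.81097412109375), 13.845314025878906) ((514.83740234375, 244.5375518798828), (277.37744140625, 199.87014770507812), 13.198387145996094) 3827 1345
can 0.65 [[471.0, -223.0, 2.0], [538.0, -169.0, 85.0], [575.0, -126.0, 174.0]] ((457.8104248046875, -234.31304931640625), (265.62774658203125, 157.75096130371094), 36.05406188964844)
oil_bottle 0.95 [[713.0, -3.0, 10.0], [740.0, 21.0, 87.0], [755.0, 36.0, 151.0]] ((703.7815551757812, -9.358543395996094), (122.16963958740234, 54.35578155517578), 38.77464294433594)
piston 0.65 [[386.0, -6.0, 6.0], [412.0, 16.0, 47.0], [425.0, 33.0, 56.0]] ((400.77001953125, 9.653820037841797), (56.69854736328125, 45.806156158447266), 32.16924285888672)
gear 0.7 [[544.0, -34.0, 1.0], [568.0, -9.0, 11.0], [593.0, 16.0, 17.0]] ((564.9608764648438, -11.31503677368164
[... 820 characters left out ...]
734, 235.47039794921875), 38.23069763183594)
piston 0.84 [[377.0, 3.0, 3.0], [392.0, 26.0, 35.0], [414.0, 36.0, 52.0]] ((398.59112548828125, 16.352031707763672), (41.9891242980957, 46.12975311279297), 83.22644805908203)
gear 0.74 [[542.0, -27.0, 3.0], [564.0, -1.0, 10.0], [585.0, 19.0, 14.0]] ((564.6121215820312, -3.0665817260742188), (49.827476501464844, 57.72012710571289), 32.2427978515625)
spanner 0.97 [[423.0, 461.0, -1.0], [497.0, 482.0, 6.0], [576.0, 499.0, 9.0]] ((501.8458557128906, 482.67486572265625), (41.56550216674805, 172.033935546875), 80.59349060058594)
[[309.70691629   0.         315.47835618]
 [  0.         309.70691629 200.55461811]
 [  0.           0.           1.        ]]
```

View pics/s1.png

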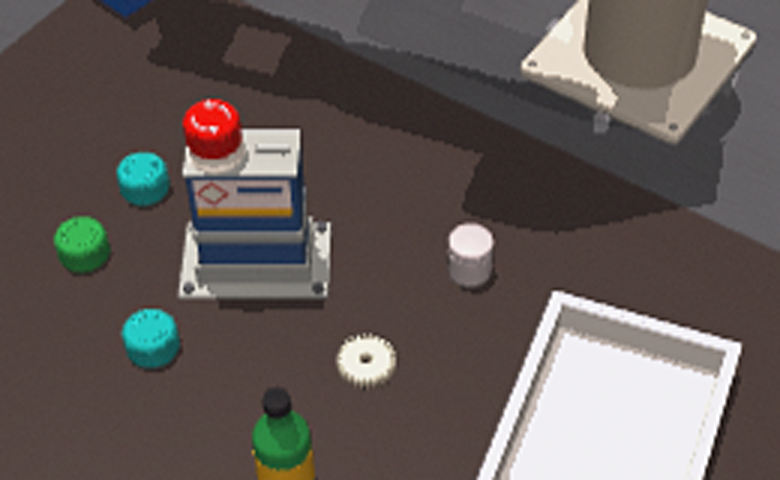

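View pics/w0.png

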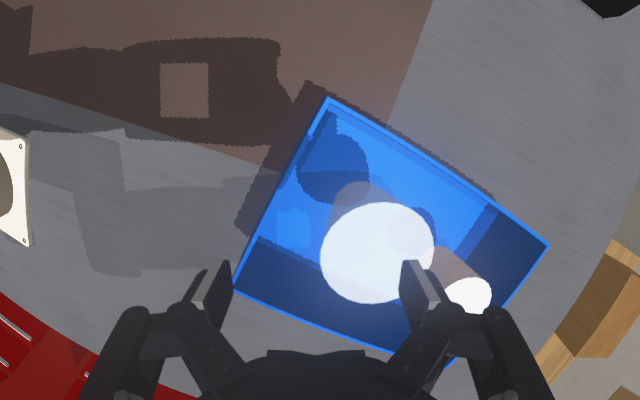

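Call:
move_arm --steps '[[[4, -2.3, -3], [0, 0, 0]], [[8, -4.6, -6], [0, 0, 0]], [[12, -6.9, -9], [0, 0, 0]], [[16, -9.2, -11], [0, 0, 0]], [[20, -11.5, -11], [0, 0, 0]]]' --hand -1 --newtons 80

```text
clock: 2.3
tool_pos: [356.4, -419.3, 343.3]
tcp_rot: [3.137, -0.002, 0.346]
wrist_force: [1.0, -0.1, 0.5]
grip_width: 85.5
```

Call:
move_arm --steps '[[[4, -2.3, 0], [0, 0, 0]], [[8, -4.6, 0], [0, 0, 0]], [[12, -6.9, 0], [0, 0, 0]], [[16, -9.2, 0], [0, 0, 0]], [[20, -11.5, 0], [0, 0, 0]]]'

```text
clock: 2.8
tool_pos: [506.5, -241.6, 343.3]
tcp_rot: [3.136, -0.002, 0.346]
wrist_force: [0.1, 0.1, 0.9]
grip_width: 85.5
```

```bash
python3 - <<'E'
from h import *
for i in range(3):
    s=observe(); c=capture('wrist'); print(s['tool_pos'],np.abs(s['dq']).max())
save(c,'w1.png'); E=np.array(c['extrinsics']); print(np.round(E,3).tolist())
im=c['color'].astype(int)
m=(im[...,0]>110)&(im[...,1]<80)&(im[...,2]<80)
n,l,st,ce=cv2.connectedComponentsWithStats(m.astype(np.uint8)); print(st[1:][st[1:,4]>80],ce[1:][st[1:,4]>80])
for lab in ['cap_top','can_neck']:
    print(lab,[(r['p'],np.round(r['xy'],1)) for r in pinpoint(lab,c)[:3]])
E
```

```text
[ 506.52703799 -241.63732595  343.33517534] 0.8130043469357298
[ 510.24658217 -237.07391918  343.31123732] 0.14628268330801375
[ 508.34638216 -239.40472986  343.10401262] 0.07418849440448569
[[0.344, -0.939, 0.005, -401.505], [-0.889, -0.324, 0.324, 295.928], [-0.303, -0.116, -0.946, 614.242], [0.0, 0.0, 0.0, 1.0]]
[[ 266  123   61   63 2619]] [[296.19129439 153.89919817]]
cap_top [(0.85, array([293.6, 157.5])), (0.81, array([411.1, 115. ])), (0.79, array([333.6,  43.3]))]
can_neck []
```

View pics/w1.png

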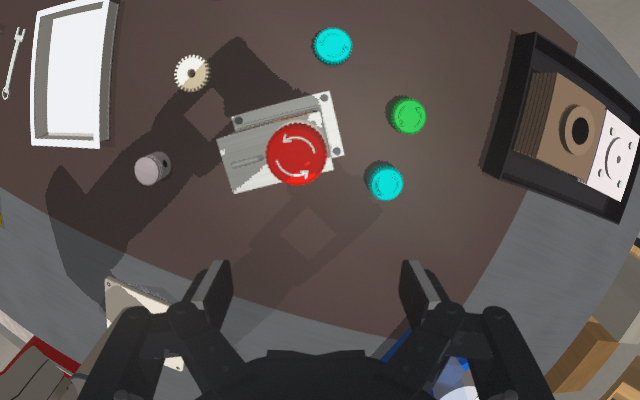

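The red cap is centred at wrist pixel (296,154), with the can under it. I'll locate its top by ray casting, with depth as a check.

```bash
cat >> h.py <<'E'
def wray(c,u,v):
    K=np.array(c['camera_matrix']);E=np.array(c['extrinsics'])
    x=(u-K[0,2])/K[0,0]; y=(v-K[1,2])/K[1,1]; r=np.hypot(x,y); 
    s=np.where(r>1e-9,np.tan(r)/np.maximum(r,1e-9),1)
    return np.stack([x*s,y*s,np.ones_like(x)],-1)@E[:3,:3], -E[:3,:3].T@E[:3,3]
def wpts(c,m):
    v,u=np.nonzero(m&(c['depth']>0)); R,o=wray(c,u.astype(float),v.astype(float))
    return o+R*c['depth'][v,u][:,None]
E
python3 - <<'E'
from h import *
c=capture('wrist'); s=observe(); print(s['tool_pos'],s['tcp_rot'])
im=c['color'].astype(int)
m=((im[...,0]>90)&(im[...,1]<80)&(im[...,2]<80)).astype(np.uint8)
n,l,st,ce=cv2.connectedComponentsWithStats(m);k=1+np.argmax(st[1:,4]); m=l==k
m=cv2.morphologyEx(m.astype(np.uint8),cv2.MORPH_CLOSE,np.ones((9,9)))>0
P=wpts(c,m); print(len(P),np.percentile(P[:,2],[1,10,30,50,70,90,99]))
t=P[P[:,2]>np.percentile(P[:,2],50)-3]; print('depth',cv2.minEnclosingCircle(t[:,:2].astype(np.float32)),t.mean(0))
cn=max(cv2.findContours(m.astype(np.uint8),0,1)[0],key=len)[:,0,:].astype(float)
R,o=wray(c,cn[:,0],cn[:,1]); Q=o+R*((218-o[2])/R[:,2:])
print('cam',o,'contour@218',cv2.minEnclosingCircle(Q[:,:2].astype(np.float32)),Q.min(0),Q.max(0))
# can top yaw
P=wpts(c,np.ones((400,640),bool)); 
E
```

```text
[ 505.01827814 -243.79090769  342.96251785] [ 3.13669132e+00 -1.15012934e-03  3.45430280e-01]
6197 [-0.95339288  0.11569173  0.86573851  1.35484904  1.86808552  2.57735773
  3.5819475 ]
depth ((693.7612915039062, -218.97743225097656), 174.31155395507812) [ 713.91292759 -202.1572461     1.3635071 ]
cam [ 584.6321747  -213.9256238   486.60231942] contour@218 ((645.48681640625, -216.63133239746094), 96.56087493896484) [ 604.15757578 -313.17535625  218.        ] [ 691.69738322 -120.10000337  218.        ]
```

```bash
cat >> h.py <<'E'
def capfind(c,ztop):
    im=c['color'].astype(int)
    m=((im[...,0]>100)&(im[...,1]<im[...,0]*.45)&(im[...,2]<im[...,0]*.45)).astype(np.uint8)
    n,l,st,ce=cv2.connectedComponentsWithStats(m);k=1+np.argmax(np.where((ce[1:,1]<350)&(st[1:,2]<200),st[1:,4],0)); m=l==k
    m=cv2.morphologyEx(m.astype(np.uint8),cv2.MORPH_CLOSE,np.ones((9,9)))>0
    P=wpts(c,m); print(st[k],len(P),np.round(np.percentile(P[:,2],[1,10,30,50,70,90,99]),1))
    t=P[P[:,2]>np.percentile(P[:,2],50)-3]; print('depth',cv2.minEnclosingCircle(t[:,:2].astype(np.float32)),t.mean(0))
    cn=max(cv2.findContours(m.astype(np.uint8),0,1)[0],key=len)[:,0,:].astype(float)
    R,o=wray(c,cn[:,0],cn[:,1]); Q=o+R*((ztop-o[2])/R[:,2:])
    print('cam',o,'contour',cv2.minEnclosingCircle(Q[:,:2].astype(np.float32)),Q.min(0),Q.max(0))
    return m
E
python3 - <<'E'
from h import *
c=capture('wrist'); s=observe(); print(s['tool_pos'],s['tcp_rot'])
capfind(c,218)
E
```

```text
[ 504.85695576 -244.10941101  343.05898111] [ 3.13658102e+00 -1.32340155e-03  3.44668779e-01]
[ 262  119   61   61 2571] 2889 [201.7 217.1 218.4 218.9 219.3 220.  220.9]
depth ((534.3953857421875, -211.7440948486328), 26.936813354492188) [ 535.05240806 -211.82407475  218.89328989]
cam [ 584.3151241  -214.58524844  486.64500363] contour ((535.5364990234375, -212.29873657226562), 27.74081039428711) [ 507.93427279 -238.41281511  218.        ] [ 562.97539186 -185.16692     218.        ]
```

Call:
move_arm --steps '[[[1.3, -0.7, 3], [0, 0, 0]], [[2.6, -1.4, 6], [0.1, 0, 0]], [[3.9, -2.0, 9], [0.3, 0, 0]], [[3.9, -2.0, 9], [0.3, 0, 0]], [[3.9, -2.0, 9], [0.3, 0, 0]]]'

```text
clock: 3.65
tool_pos: [534.5, -213.5, 253.2]
tcp_rot: [-3.141, -0.0, 0.344]
wrist_force: [-0.1, -0.1, 0.6]
grip_width: 85.3
```

```bash
python3 - <<'E'
from h import *
c=capture('wrist'); c=capture('wrist'); s=observe(); print(s)
capfind(c,218);save(c,'w2.png')
E
```

```text
{'clock': 3.75, 'qpos': array([-4.01066182e-01,  3.24274752e-01,  1.72091800e+00,  9.20026789e-04,
        1.09314228e+00,  8.25850654e-01]), 'dq': array([ 0.0046914 , -0.01073829, -0.00242833,  0.00124543, -0.00307476,
        0.00258719]), 'tau': array([ 1.84001187e-01, -4.85494602e+01, -2.77507389e+01,  1.04988576e-02,
        1.50087249e-02, -4.54806301e-03]), 'tool_pos': array([ 535.35200011, -213.82346361,  254.70941591]), 'tcp_rot': array([ 3.13998597e+00, -2.94946414e-03,  3.43460257e-01]), 'wrist_force': array([ 0.36993335, -0.04285722, -0.2998842 ]), 'ft_torque': array([-0.02200772,  0.01135553,  0.01557854]), 'grip_width': 85.13661733710073}
[ 270  182   85   87 5090] 5635 [192.2 211.3 218.2 218.8 219.2 219.8 220.6]
depth ((534.415283203125, -211.73829650878906), 27.073423385620117) [ 536.37472278 -211.11158657  218.84467508]
cam [ 614.4776512  -185.33861563  397.88714081] contour ((538.258544921875, -210.0413818359375), 30.256288528442383) [ 508.10469509 -238.38382075  218.        ] [ 568.34671945 -184.24701828  218.        ]
```

View pics/w2.png

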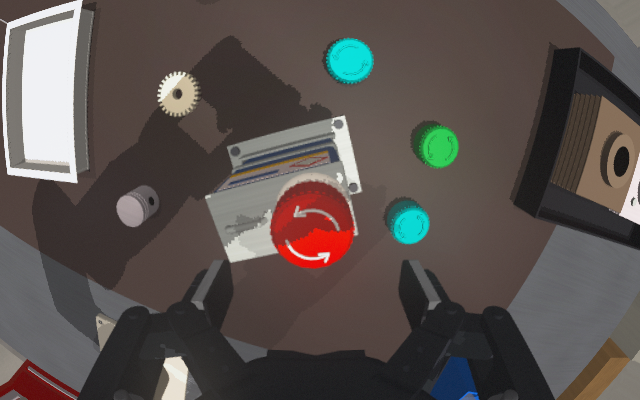

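Call:
move_arm --steps '[[[0, -0.2, 2.5], [0, 0.1, 0]], [[0, -0.2, 4.5], [0, 0.1, 0]], [[0, -0.2, 6.3], [0, 0.1, 0]], [[0, -0.2, 7.3], [0, 0.1, 0]], [[0, -0.2, 7.3], [0, 0.1, 0]]]'

```text
clock: 4.25
tool_pos: [534.5, -212.4, 181.7]
tcp_rot: [3.14, -0.004, 0.343]
wrist_force: [-0.4, 0.0, 0.9]
grip_width: 85.5
```

```bash
cat > st.py <<'E'
from h import *
N=4;a=[]
for i in range(N):
    c=capture('wrist'); s=observe(); a.append(np.r_[s['tool_pos'],s['tcp_rot'],s['wrist_force'],s['ft_torque'],s['grip_width']])
a=np.array(a);np.set_printoptions(suppress=True,precision=3);print(s['clock']);print(a.mean(0));print(a.std(0))
y=a[:,5].mean();f=a[:,6:9].mean(0);print('tool F',f[0]*np.cos(y)+f[1]*np.sin(y),f[0]*np.sin(y)-f[1]*np.cos(y),-f[2])
save(c,'w%d.png'%int(s['clock']*100))
E
python3 st.py
```

```text
4.45
[ 535.458 -212.521  182.851    3.139   -0.006    0.343   -0.001   -0.048
   -0.006    0.02    -0.006   -0.005   85.31 ]
[0.233 0.026 0.262 0.    0.    0.    0.309 0.177 0.19  0.016 0.017 0.034
 0.227]
tool F -0.01742951151097208 0.04465567254754674 0.00570252449845271
```

Call:
move_arm --steps '[[[0, 0, 0.1], [0, 0, 0]], [[0, 0, 0.1], [0, 0, 0]], [[0, 0, 0.1], [0, 0, 0]], [[0, 0, 0.1], [0, 0, 0]], [[0, 0, 0.1], [0, 0, 0]]]' --hand 1 --newtons 20

```text
clock: 4.95
tool_pos: [535.8, -212.3, 182.4]
tcp_rot: [3.138, -0.007, 0.343]
wrist_force: [-1.1, 1.8, 4.5]
grip_width: 53.2
```

```bash
python3 st.py
```

```text
5.15
[ 535.789 -212.329  182.288    3.138   -0.007    0.343   -1.204    1.836
    5.251    0.39     0.179   -0.019   53.418]
[0.011 0.016 0.043 0.    0.    0.    0.687 0.379 0.468 0.017 0.017 0.034
 0.197]
tool F -0.5156496963311901 -2.1339551534349788 -5.251341082463033
```

Call:
move_arm --steps '[[[0, 0, 0], [0, 0, 0]], [[0, 0, 0], [0, 0, 0]], [[0, 0, 0], [0, 0, 0]]]' --newtons 70

```text
clock: 5.45
tool_pos: [535.8, -212.3, 182.3]
tcp_rot: [3.139, -0.007, 0.343]
wrist_force: [-0.8, 2.1, 5.1]
grip_width: 52.6
```

```bash
python3 st.py
```

```text
5.65
[ 535.796 -212.33   182.275    3.139   -0.007    0.343   -1.54     2.112
    5.15     0.399    0.231    0.014   52.621]
[0.005 0.016 0.005 0.    0.    0.    0.321 0.141 0.545 0.013 0.027 0.031
 0.158]
tool F -0.7391514249627618 -2.506914338109636 -5.149746014066886
```

Call:
move_arm --steps '[[[0, 0, 0.1], [0, 0, 0]], [[0, 0, 0.2], [0, 0, 0]], [[0, 0, 0.2], [0, 0, 0]]]'

```text
clock: 5.95
tool_pos: [535.8, -212.3, 180.6]
tcp_rot: [3.139, -0.007, 0.343]
wrist_force: [-2.2, 2.8, 8.3]
grip_width: 52.4
```

```bash
python3 st.py
```

```text
6.15
[ 535.832 -212.352  180.704    3.138   -0.007    0.343   -2.496    2.499
    8.81     0.463    0.439   -0.007   52.67 ]
[0.007 0.013 0.025 0.    0.    0.    0.669 0.228 0.335 0.018 0.021 0.032
 0.235]
tool F -1.5099811596906383 -3.1929791500266127 -8.810282182304821
```

Call:
move_arm --steps '[[[0, 0, 0.1], [0, 0, 0]], [[0, 0, 0.2], [0, 0, 0]], [[0, 0, 0.3], [0, 0, 0]], [[0, 0, 0.3], [0, 0, 0]]]'

```text
clock: 6.55
tool_pos: [535.9, -212.4, 178.6]
tcp_rot: [3.138, -0.007, 0.343]
wrist_force: [-3.5, 3.0, 13.3]
grip_width: 52.6
```

```bash
python3 st.py
```

```text
6.75
[ 535.887 -212.363  178.695    3.138   -0.007    0.343   -4.537    3.464
   13.492    0.574    0.691    0.002   52.736]
[0.011 0.009 0.01  0.    0.    0.    0.524 0.448 0.305 0.018 0.005 0.042
 0.202]
tool F -3.106601597292552 -4.789145172926162 -13.491912306103892
```

Call:
move_arm --steps '[[[0, -0.02, 0.1], [0, 0, 0]], [[-0.02, -0.04, 0.2], [0, 0, 0]], [[-0.03, -0.05, 0.3], [0, 0, 0]], [[-0.03, -0.05, 0.3], [0, 0, 0]]]'

```text
clock: 7.15
tool_pos: [535.9, -212.4, 177.3]
tcp_rot: [3.137, -0.008, 0.343]
wrist_force: [-4.2, 3.9, 17.2]
grip_width: 52.7
```

```bash
python3 st.py
```

```text
7.35
[ 535.936 -212.355  177.281    3.137   -0.008    0.343   -4.567    2.387
   16.672    0.455    0.773    0.008   52.539]
[0.01  0.013 0.009 0.    0.    0.    0.21  0.452 0.692 0.022 0.017 0.037
 0.179]
tool F -3.4971469801056827 -3.7850737207448364 -16.67164684320165
```

Call:
move_arm --steps '[[[-0.05, -0.05, 0.2], [0, 0, 0]], [[-0.05, -0.05, 0.3], [0, 0, 0]], [[-0.05, -0.05, 0.35], [0, 0, 0]], [[-0.05, -0.05, 0.35], [0, 0, 0]]]'

```text
clock: 7.75
tool_pos: [536.0, -212.4, 176.4]
tcp_rot: [3.135, -0.009, 0.343]
wrist_force: [-6.5, 4.4, 24.2]
grip_width: 52.5
```

```bash
python3 st.py
```

```text
7.95
[ 536.036 -212.405  176.446    3.135   -0.01     0.343   -7.441    4.382
   25.266    0.748    1.19     0.005   52.683]
[0.014 0.011 0.009 0.    0.    0.    0.554 0.502 0.43  0.033 0.027 0.023
 0.19 ]
tool F -5.53124798875619 -6.631166502017413 -25.265980871895934
```

Call:
move_arm --steps '[[[-0.03, -0.04, 0.24], [0.2, -0.2, -0.5]], [[-0.03, -0.04, 0.23], [0.4, -0.5, -1]], [[-0.03, -0.04, 0.23], [0.4, -0.5, -1.5]], [[-0.03, -0.04, 0.23], [0.4, -0.5, -2]], [[-0.03, -0.04, 0.23], [0.4, -0.5, -2]]]'

```text
clock: 8.45
tool_pos: [536.4, -212.1, 176.5]
tcp_rot: [3.141, -0.003, 0.378]
wrist_force: [-5.3, 5.3, 21.6]
grip_width: 52.3
```

```bash
python3 st.py
```

```text
8.65
[ 536.42  -212.106  176.444    3.141   -0.003    0.378   -5.311    5.414
   22.213    0.923    0.889   -0.033   52.639]
[0.012 0.005 0.016 0.    0.    0.    0.389 0.59  0.447 0.023 0.024 0.02
 0.181]
tool F -2.9378956094077306 -6.991645028524623 -22.212577365963305
```

Call:
move_arm --steps '[[[-0.03, -0.06, 0.21], [0, -0.2, -2]], [[-0.03, -0.08, 0.21], [0, -0.2, -4]], [[-0.03, -0.08, 0.21], [0, -0.2, -6]], [[-0.03, -0.08, 0.21], [0, -0.2, -8]], [[-0.03, -0.08, 0.21], [0, -0.2, -10]]]'

```text
clock: 9.15
tool_pos: [536.8, -211.3, 176.5]
tcp_rot: [3.14, -0.001, 0.554]
wrist_force: [-4.7, 5.5, 19.6]
grip_width: 52.8
```

```bash
python3 st.py
```

```text
9.35
[ 536.837 -211.284  176.475    3.14    -0.001    0.554   -4.13     6.066
   20.174    1.047    0.637    0.01    52.583]
[0.015 0.006 0.015 0.    0.    0.001 0.458 0.481 0.55  0.029 0.01  0.009
 0.166]
tool F -0.32473442452270884 -7.331212292768505 -20.174429998863914
```

Call:
move_arm --steps '[[[0, -0.07, 0.22], [0, 0, -2]], [[0, -0.07, 0.22], [0, 0, -4]], [[0, -0.07, 0.22], [0, 0, -6]], [[0, -0.07, 0.22], [0, 0, -8]], [[0, -0.07, 0.22], [0, 0, -10]]]'

```text
clock: 9.85
tool_pos: [537.1, -210.4, 176.4]
tcp_rot: [3.139, -0.002, 0.728]
wrist_force: [-5.4, 6.7, 21.7]
grip_width: 52.4
```

```bash
python3 st.py
```

```text
10.05
[ 537.056 -210.421  176.459    3.139   -0.002    0.728   -5.336    6.387
   22.253    1.051    0.958    0.01    52.682]
[0.001 0.015 0.01  0.    0.    0.001 0.483 0.518 0.46  0.029 0.016 0.072
 0.069]
tool F 0.2674715115254753 -8.31867194657674 -22.25339126916232
```

Call:
move_arm --steps '[[[0, -0.1, 0.22], [0, 0, -1.6]], [[0, -0.14, 0.22], [0, 0, -3.2]], [[0, -0.14, 0.22], [0, 0, -4.8]], [[0, -0.14, 0.22], [0, 0, -6.4]], [[0, -0.14, 0.22], [0, 0, -8]]]'

```text
clock: 10.55
tool_pos: [536.9, -209.7, 176.5]
tcp_rot: [3.136, -0.002, 0.868]
wrist_force: [-5.8, 2.8, 21.7]
grip_width: 52.6
```

```bash
python3 st.py
```

```text
10.75
[ 536.893 -209.72   176.47     3.136   -0.002    0.868   -5.509    3.585
   21.056    0.62     0.94    -0.03    52.761]
[0.004 0.01  0.005 0.    0.    0.001 0.424 0.541 0.606 0.033 0.02  0.044
 0.148]
tool F -0.828041023893312 -6.520637369031502 -21.055834822055587
```

```bash
ls pics; python3 - <<'E'
import cv2,numpy as np
a=cv2.imread('pics/w565.png');b=cv2.imread('pics/w1075.png')
f=lambda i:cv2.resize(i[170:370,220:420],None,fx=2,fy=2)
cv2.imwrite('pics/cmp.png',np.hstack([f(a),f(b)]))
E
```

```text
s1.png
scene0.png
side0.png
w0.png
w1.png
w1005.png
w1075.png
w2.png
w445.png
w515.png
w565.png
w615.png
w675.png
w735.png
w795.png
w865.png
w935.png
```

View pics/cmp.png

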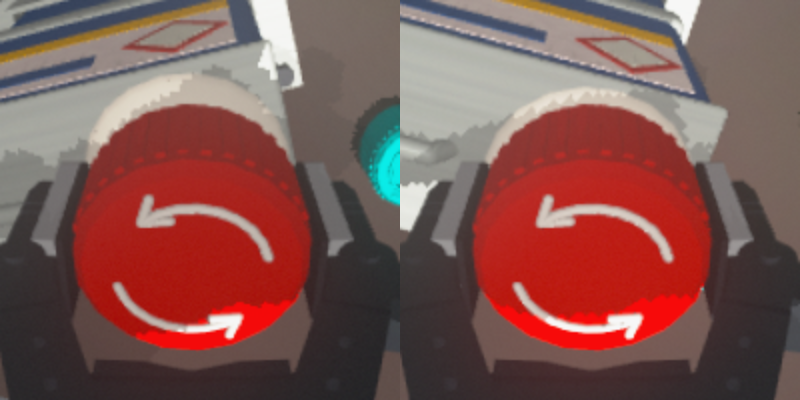

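The fingers and cap turn together: the arrow keeps its place between the pads while the can turns below. So the cap is unlocked, about 30° so far. To make the grip slip before the plastic breaks, I'll find out how little grip still holds.

```bash
cat > ob.py <<'E'
from h import *
np.set_printoptions(suppress=True,precision=3)
s=observe();y=s['tcp_rot'][2];f=s['wrist_force']
print(s['clock'],s['tool_pos'],'rot',s['tcp_rot'],'F',f,'T',s['ft_torque'],'tau6 %.3f'%s['tau'][5],'w',s['grip_width'])
E
python3 ob.py
```

```text
10.75 [ 536.896 -209.711  176.469] rot [ 3.136 -0.002  0.867] F [-4.997  2.993 21.263] T [0.651 0.945 0.003] tau6 -0.003 w 52.617952550450006
```

Call:
move_arm --steps '[[[0, -0.13, 0.22], [0.2, 0, 0]], [[0, -0.13, 0.22], [0.2, 0, 0]]]' --newtons 45

```text
clock: 10.95
tool_pos: [536.9, -209.7, 176.5]
tcp_rot: [3.136, -0.003, 0.867]
wrist_force: [-5.2, 1.2, 19.7]
grip_width: 52.6
```

```bash
python3 ob.py
```

```text
10.95 [ 536.887 -209.659  176.498] rot [ 3.136 -0.003  0.867] F [-5.207  1.242 19.651] T [0.269 0.841 0.026] tau6 -0.002 w 52.64879409670583
```

Call:
move_arm --steps '[[[0, -0.13, 0.22], [0.1, 0, 0]], [[0, -0.13, 0.22], [0.1, 0, 0]]]' --newtons 32

```text
clock: 11.15
tool_pos: [536.9, -209.7, 176.5]
tcp_rot: [3.135, -0.003, 0.867]
wrist_force: [-4.8, 0.8, 19.8]
grip_width: 52.5
```

```bash
python3 ob.py
```

```text
11.15 [ 536.902 -209.667  176.513] rot [ 3.135 -0.003  0.867] F [-4.785  0.795 19.794] T [0.266 0.836 0.023] tau6 0.004 w 52.5263831425566
```

Call:
move_arm --steps '[[[0, -0.13, 0.22], [0.1, 0, -0.2]], [[0, -0.13, 0.22], [0.1, 0, -0.4]]]' --newtons 25

```text
clock: 11.35
tool_pos: [536.9, -209.6, 176.5]
tcp_rot: [3.134, -0.003, 0.874]
wrist_force: [-5.0, 2.3, 19.5]
grip_width: 52.5
```

```bash
python3 ob.py
```

```text
11.35 [ 536.93  -209.595  176.518] rot [ 3.134 -0.003  0.874] F [-4.966  2.267 19.517] T [ 0.301  0.813 -0.113] tau6 -0.030 w 52.50931963469687
```

Call:
move_arm --steps '[[[0, -0.13, 0.22], [0.2, 0, -0.5]], [[0, -0.13, 0.22], [0.4, 0, -1.0]], [[0, -0.13, 0.22], [0.4, 0, -1.5]], [[0, -0.13, 0.22], [0.4, 0, -2.0]], [[0, -0.13, 0.22], [0.4, 0, -2.5]]]'

```text
clock: 11.85
tool_pos: [536.8, -209.4, 176.5]
tcp_rot: [3.138, -0.004, 0.918]
wrist_force: [-4.4, 2.9, 20.5]
grip_width: 52.4
```

```bash
python3 ob.py
```

```text
11.85 [ 536.768 -209.429  176.483] rot [ 3.138 -0.004  0.918] F [-4.372  2.904 20.46 ] T [ 0.384  0.953 -0.067] tau6 0.020 w 52.43509803932668
```

Call:
move_arm --steps '[[[0, -0.13, 0.22], [0.1, 0, -0.3]], [[0, -0.13, 0.22], [0.2, 0, -0.6]], [[0, -0.13, 0.22], [0.2, 0, -0.9]], [[0, -0.13, 0.22], [0.2, 0, -1.2]], [[0, -0.13, 0.22], [0.2, 0, -1.5]]]'

```text
clock: 12.35
tool_pos: [536.7, -209.3, 176.5]
tcp_rot: [3.138, -0.004, 0.944]
wrist_force: [-5.1, 1.3, 18.9]
grip_width: 52.5
```

```bash
python3 ob.py
```

```text
12.35 [ 536.726 -209.329  176.501] rot [ 3.138 -0.004  0.944] F [-5.114  1.283 18.862] T [ 0.323  0.861 -0.088] tau6 -0.022 w 52.53967267385505
```

Call:
move_arm --steps '[[[0, -0.13, 0.22], [0.1, -0.1, -0.3]], [[0, -0.13, 0.22], [0.2, -0.1, -0.6]], [[0, -0.13, 0.22], [0.2, -0.1, -0.9]], [[0, -0.13, 0.22], [0.2, -0.1, -1.2]], [[0, -0.13, 0.22], [0.2, -0.1, -1.5]]]'

```text
clock: 12.85
tool_pos: [536.6, -209.3, 176.5]
tcp_rot: [3.139, -0.002, 0.97]
wrist_force: [-5.1, 1.8, 19.3]
grip_width: 53.0
```

```bash
python3 ob.py
```

```text
12.85 [ 536.6   -209.302  176.475] rot [ 3.139 -0.002  0.97 ] F [-5.124  1.766 19.339] T [ 0.337  0.861 -0.062] tau6 -0.020 w 53.01633129148894
```

Call:
move_arm --steps '[[[0, -0.12, 0.22], [0.1, 0, -0.4]], [[0, -0.12, 0.22], [0.1, 0, -0.8]], [[0, -0.12, 0.22], [0.1, 0, -1.2]], [[0, -0.12, 0.22], [0.1, 0, -1.6]], [[0, -0.12, 0.22], [0.1, 0, -2.0]]]'

```text
clock: 13.35
tool_pos: [536.5, -209.3, 176.5]
tcp_rot: [3.137, -0.002, 1.005]
wrist_force: [-5.2, 1.5, 20.0]
grip_width: 52.6
```

```bash
python3 ob.py
```

```text
13.35 [ 536.523 -209.346  176.48 ] rot [ 3.137 -0.002  1.005] F [-5.207  1.49  19.98 ] T [ 0.252  0.899 -0.125] tau6 -0.041 w 52.62232038986864
```

Call:
move_arm --steps '[[[0, -0.12, 0.22], [0.2, 0, -0.4]], [[0, -0.12, 0.22], [0.2, 0, -0.8]], [[0, -0.12, 0.22], [0.2, 0, -1.2]], [[0, -0.12, 0.22], [0.2, 0, -1.6]], [[0, -0.12, 0.22], [0.2, 0, -2.0]]]'

```text
clock: 13.85
tool_pos: [536.3, -209.7, 176.5]
tcp_rot: [3.138, -0.002, 1.04]
wrist_force: [-6.3, 1.7, 19.6]
grip_width: 52.8
```

```bash
python3 ob.py
```

```text
13.85 [ 536.348 -209.689  176.48 ] rot [ 3.138 -0.002  1.04 ] F [-6.329  1.652 19.619] T [ 0.02   0.958 -0.17 ] tau6 -0.091 w 52.79406752999999
```

```bash
python3 st.py; python3 ob.py; python3 - <<'E'
import cv2,numpy as np,glob
a=cv2.imread('pics/w1075.png');b=cv2.imread(sorted(glob.glob('pics/w1[34]*.png'))[-1])
f=lambda i:cv2.resize(i[170:370,220:420],None,fx=2,fy=2)
cv2.imwrite('pics/cmp2.png',np.hstack([f(a),f(b)]))
E
```

```text
14.05
[ 536.346 -209.725  176.492    3.138   -0.002    1.04    -5.26     0.525
   20.314    0.071    0.947   -0.13    52.602]
[0.007 0.014 0.011 0.    0.    0.    0.054 0.356 0.245 0.046 0.042 0.011
 0.082]
tool F -2.208656618012238 -4.802646600220242 -20.31398617453974
14.05 [ 536.351 -209.725  176.503] rot [ 3.138 -0.002  1.04 ] F [-5.328  0.752 20.451] T [ 0.1    0.933 -0.126] tau6 -0.142 w 52.708946654342746
```

View pics/cmp2.png

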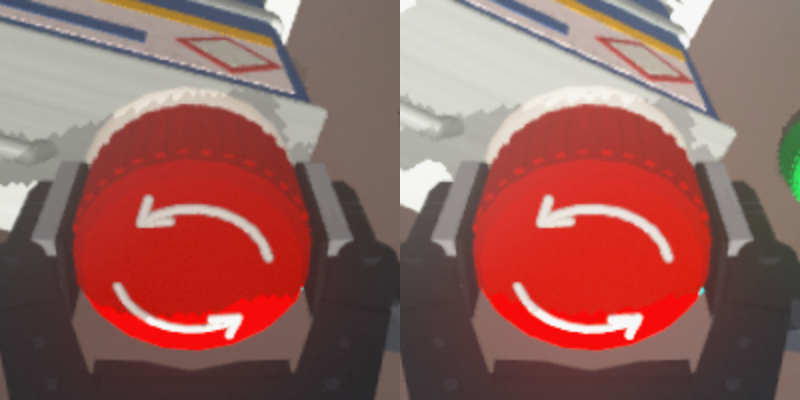

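Call:
move_arm --steps '[[[0, -0.12, 0.22], [0.2, 0, -0.15]], [[0, -0.12, 0.22], [0.2, 0, -0.3]]]'

```text
clock: 14.25
tool_pos: [536.3, -209.9, 176.5]
tcp_rot: [3.138, -0.002, 1.045]
wrist_force: [-5.1, 2.9, 20.0]
grip_width: 52.9
```

```bash
python3 ob.py
```

```text
14.25 [ 536.267 -209.898  176.5  ] rot [ 3.138 -0.002  1.045] F [-5.139  2.949 19.985] T [ 0.265  0.807 -0.144] tau6 -0.123 w 52.91139208242604
```

Call:
move_arm --steps '[[[0, -0.12, 0.22], [0.1, 0, -0.3]], [[0, -0.12, 0.22], [0.2, 0, -0.6]]]'

```text
clock: 14.45
tool_pos: [536.1, -210.1, 176.5]
tcp_rot: [3.139, -0.002, 1.056]
wrist_force: [-5.3, 0.2, 19.9]
grip_width: 52.8
```

```bash
python3 ob.py
```

```text
14.45 [ 536.145 -210.085  176.485] rot [ 3.139 -0.002  1.056] F [-5.268  0.236 19.891] T [ 0.252  0.816 -0.161] tau6 -0.088 w 52.79067354157896
```

Call:
move_arm --steps '[[[0, -0.1, 0.22], [0.1, 0, -0.2]], [[0, -0.1, 0.22], [0.1, 0, -0.4]], [[0, -0.1, 0.22], [0.1, 0, -0.4]]]'

```text
clock: 14.75
tool_pos: [536.1, -210.2, 176.5]
tcp_rot: [3.138, -0.002, 1.062]
wrist_force: [-5.5, 2.7, 20.8]
grip_width: 52.5
```

```bash
python3 ob.py
```

```text
14.75 [ 536.148 -210.2    176.478] rot [ 3.138 -0.002  1.062] F [-5.539  2.706 20.767] T [ 0.391  0.937 -0.177] tau6 -0.220 w 52.50117981574152
```

Call:
move_arm --steps '[[[0, -0.1, 0.22], [0.1, 0, -0.2]], [[0, -0.1, 0.22], [0.1, 0, -0.4]], [[0, -0.1, 0.22], [0.1, 0, -0.4]]]'

```text
clock: 15.05
tool_pos: [536.1, -210.2, 176.5]
tcp_rot: [3.137, -0.002, 1.069]
wrist_force: [-4.0, 2.8, 20.2]
grip_width: 52.6
```

```bash
python3 ob.py
```

```text
15.05 [ 536.141 -210.244  176.496] rot [ 3.137 -0.002  1.069] F [-3.98   2.828 20.161] T [ 0.474  0.886 -0.248] tau6 -0.287 w 52.64364165599592
```

The torque is rising steadily (0.13, 0.18, 0.25 N m) at about 0.72 rad, and the TCP has stopped shifting, so this is the stop. I'll ease the torque off by 1° and let the cap come up gently.

Call:
move_arm --steps '[[[0, -0.1, 0.2], [0.1, 0, 0.5]], [[0, -0.08, 0.15], [0.1, 0, 1.0]], [[0, -0.06, 0.08], [0.1, 0, 1.0]], [[0, -0.03, 0], [0.1, 0, 1.0]]]' --newtons 35

```text
clock: 15.45
tool_pos: [536.1, -210.4, 177.9]
tcp_rot: [3.138, -0.002, 1.051]
wrist_force: [-4.1, 2.0, 14.6]
grip_width: 52.7
```

```bash
python3 ob.py
```

```text
15.45 [ 536.066 -210.357  177.878] rot [ 3.138 -0.002  1.051] F [-4.078  2.04  14.55 ] T [ 0.539  0.763 -0.001] tau6 -0.046 w 52.665373411016304
```

Call:
move_arm --steps '[[[0, 0, -0.1], [0, 0, 0]], [[0, 0, -0.2], [0, 0, 0]], [[0, 0, -0.3], [0, 0, 0]]]'

```text
clock: 15.75
tool_pos: [536.0, -210.4, 181.4]
tcp_rot: [3.138, -0.002, 1.051]
wrist_force: [-3.1, 2.1, 5.7]
grip_width: 52.5
```

```bash
python3 ob.py
```

```text
15.75 [ 535.959 -210.375  181.356] rot [ 3.138 -0.002  1.051] F [-3.098  2.059  5.737] T [ 0.371  0.35  -0.076] tau6 -0.059 w 52.49724053633214
```

Call:
move_arm --steps '[[[0, 0, -0.1], [0, 0, 0]], [[0, 0, -0.2], [0, 0, 0]], [[0, 0, -0.25], [0, 0, 0]]]'

```text
clock: 16.05
tool_pos: [535.8, -210.4, 183.6]
tcp_rot: [3.138, -0.002, 1.051]
wrist_force: [-0.6, 1.7, 1.2]
grip_width: 52.6
```

```bash
python3 ob.py
```

```text
16.05 [ 535.804 -210.379  183.6  ] rot [ 3.138 -0.002  1.051] F [-0.604  1.663  1.184] T [ 0.231  0.084 -0.019] tau6 -0.057 w 52.575985257715665
```

Call:
move_arm --steps '[[[0, 0, -0.1], [0, 0, 0]], [[0, 0, -0.2], [0, 0, 0]]]'

```text
clock: 16.25
tool_pos: [535.6, -210.3, 185.2]
tcp_rot: [3.139, -0.002, 1.051]
wrist_force: [0.0, 1.9, -1.4]
grip_width: 52.4
```

```bash
python3 ob.py
```

```text
16.25 [ 535.638 -210.337  185.156] rot [ 3.139 -0.002  1.051] F [ 0.028  1.876 -1.409] T [0.154 0.025 0.001] tau6 -0.052 w 52.439462563977905
```

Call:
move_arm --steps '[[[0, 0, -0.15], [0, 0, 0]], [[0, 0, -0.3], [0, 0, 0]]]'

```text
clock: 16.45
tool_pos: [535.5, -210.3, 187.9]
tcp_rot: [3.139, -0.001, 1.051]
wrist_force: [-0.6, 0.4, 0.2]
grip_width: 52.4
```

```bash
python3 ob.py
```

```text
16.45 [ 535.455 -210.324  187.944] rot [ 3.139 -0.001  1.051] F [-0.567  0.371  0.245] T [ 0.147  0.013 -0.052] tau6 -0.045 w 52.427890190794116
```

Call:
move_arm --steps '[[[0, 0, -0.5], [0, 0, 0]], [[0, 0, -1], [0, 0, 0]], [[0, 0, -1.5], [0, 0, 0]], [[0, 0, -2], [0, 0, 0]], [[0, 0, -2.5], [0, 0, 0]]]'

```text
clock: 16.95
tool_pos: [535.5, -210.4, 213.6]
tcp_rot: [3.139, -0.001, 1.051]
wrist_force: [-0.3, -0.0, -0.0]
grip_width: 52.6
```

```bash
python3 ob.py
```

```text
16.95 [ 535.511 -210.416  213.615] rot [ 3.139 -0.001  1.051] F [-0.292 -0.041 -0.001] T [ 0.021 -0.017 -0.023] tau6 -0.000 w 52.574097541066585
```

Call:
move_arm --steps '[[[0, 0, -1.5], [0, 0, 0]], [[0, 0, -3], [0, 0, 0]], [[0, 0, -4.5], [0, 0, 0]], [[0, 0, -6], [0, 0, 0]], [[0, 0, -6], [0, 0, 0]]]'

```text
clock: 17.45
tool_pos: [536.5, -210.9, 276.0]
tcp_rot: [3.134, -0.002, 1.051]
wrist_force: [-0.1, 0.8, -0.5]
grip_width: 52.6
```

```bash
python3 ob.py; python3 - <<'E'
from h import *
a=capture('wrist')['color'];c=capture('scene');b=cv2.resize(c['color'][90:290,170:430],(520,400))
cv2.imwrite('pics/lift.png',np.hstack([a[:,180:460],b])[:,:,::-1])
E
```

```text
17.45 [ 536.472 -210.903  276.003] rot [ 3.134 -0.002  1.051] F [-0.065  0.75  -0.456] T [-0.007 -0.011  0.021] tau6 0.000 w 52.63633649338477
```

View pics/lift.png

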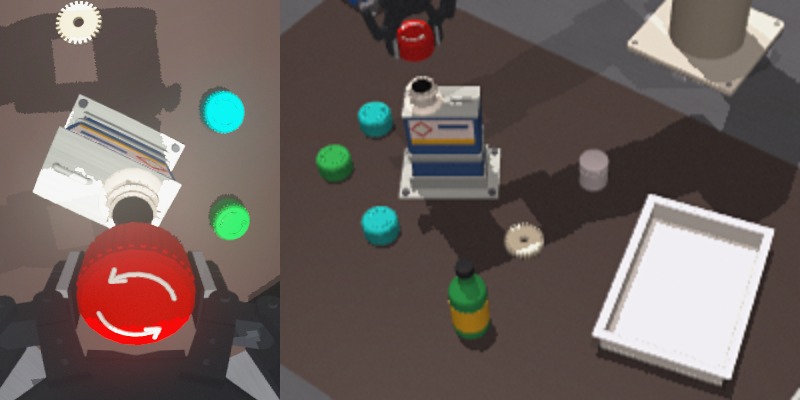

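The cap is in the gripper and the neck is open (wrist 133,205). Now on to the tray.

Call:
move_arm --steps '[[[2, -1.2, 0], [0.2, 0, 0]], [[5, -3.2, 0], [0.4, 0, 0]], [[8.5, -5.4, 0], [0.4, 0, 0]], [[12, -7.7, 0], [0.4, 0, 0]], [[15.5, -9.9, 0], [0.4, 0, 0]]]'

```text
clock: 18.05
tool_pos: [525.3, -25.2, 272.4]
tcp_rot: [-3.136, -0.001, 1.05]
wrist_force: [1.0, 0.8, -0.8]
grip_width: 52.8
```

Call:
move_arm --steps '[[[4, -2.5, 0], [0, 0, 0]], [[8, -5.0, 0], [0, 0, 0]], [[12, -7.6, 0], [0, 0, 0]], [[15, -9.5, 0], [0, 0, 0]], [[16.5, -10.5, 0], [0, 0, 0]]]'

```text
clock: 18.55
tool_pos: [515.3, 172.9, 271.9]
tcp_rot: [-3.135, 0.0, 1.053]
wrist_force: [0.5, -0.1, -0.1]
grip_width: 52.7
```

```bash
python3 st.py
```

```text
18.75
[515.505 171.773 271.956  -3.135   0.      1.053  -0.275   0.227  -0.624
   0.003   0.003   0.019  52.618]
[0.148 1.538 0.087 0.    0.001 0.001 0.433 1.333 0.581 0.059 0.031 0.021
 0.18 ]
tool F 0.06131988098150712 -0.3517957611624572 0.6239999736049979
```

Call:
move_arm --steps '[[[2, -1.2, 1], [-0.2, 0, 0]], [[5, -3, 3], [-0.4, 0, 0]], [[6.3, -3.8, 6], [-0.4, 0, 0]], [[6.3, -3.8, 9], [-0.4, 0, 0]], [[6.3, -3.8, 12], [-0.4, 0, 0]]]'

```text
clock: 19.25
tool_pos: [513.3, 242.9, 150.9]
tcp_rot: [3.141, 0.001, 1.051]
wrist_force: [-0.8, -0.3, -0.6]
grip_width: 52.8
```

```bash
python3 st.py; python3 - <<'E'
from h import *
b=capture('scene')['color'];a=capture('side')['color']
cv2.imwrite('pics/tr.png',np.hstack([b[150:350,300:500],a[180:380,200:400]]).repeat(2,0).repeat(2,1)[:,:,::-1])
E
```

```text
19.45
[511.702 241.818 149.31   -1.568   0.006   1.05   -0.064  -0.476  -1.013
  -0.001   0.044   0.019  52.584]
[1.188 0.569 2.284 2.719 0.002 0.    1.022 0.367 1.615 0.016 0.039 0.026
 0.11 ]
tool F -0.44514754981294535 0.18092988441847843 1.013223121711531
```

View pics/tr.png

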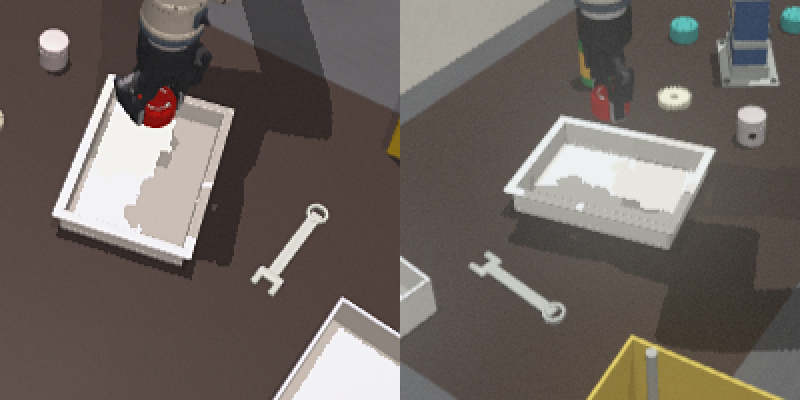

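Both views agree with the cap being held high over the tray centre. Lowering.

Call:
move_arm --steps '[[[0, -0.1, 3], [0, 0, 0]], [[0, -0.2, 6], [0, 0, 0]], [[0, -0.2, 9], [0, 0, 0]], [[0, -0.2, 11], [0, 0, 0]], [[0, -0.2, 12.6], [0, 0, 0]]]'

```text
clock: 20.05
tool_pos: [514.1, 244.6, 28.2]
tcp_rot: [3.138, -0.003, 1.05]
wrist_force: [0.3, -0.6, -0.6]
grip_width: 52.3
```

```bash
python3 st.py
```

```text
20.25
[513.338 244.344  27.563   3.139  -0.001   1.05   -0.338  -0.089  -0.832
   0.01   -0.006   0.003  52.762]
[0.428 0.254 1.028 0.001 0.001 0.    0.714 0.338 0.672 0.008 0.033 0.014
 0.26 ]
tool F -0.24520870400519595 -0.24849724307576598 0.8324977109467511
```

Call:
move_arm --steps '[[[0, 0, 0.5], [0, 0, 0]], [[0, 0, 1.0], [0, 0, 0]], [[0, 0, 1.4], [0, 0, 0]], [[0, 0, 1.7], [0, 0, 0]], [[0, 0, 1.8], [0, 0, 0]]]'

```text
clock: 20.75
tool_pos: [513.8, 244.6, 10.4]
tcp_rot: [3.139, -0.002, 1.05]
wrist_force: [0.4, 1.6, -0.5]
grip_width: 53.0
```

```bash
python3 ob.py
```

```text
20.75 [513.792 244.626  10.414] rot [ 3.139 -0.002  1.05 ] F [ 0.407  1.611 -0.512] T [-0.001 -0.034  0.002] tau6 -0.000 w 53.035625380531336
```

Call:
move_arm --steps '[[[0, 0, 0.1], [0, 0, 0]], [[0, 0, 0.2], [0, 0, 0]], [[0, 0, 0.25], [0, 0, 0]]]'

```text
clock: 21.05
tool_pos: [513.8, 244.6, 7.9]
tcp_rot: [3.139, -0.002, 1.05]
wrist_force: [-0.2, 0.7, -0.2]
grip_width: 52.7
```

```bash
python3 st.py; python3 - <<'E'
from h import *
b=capture('scene')['color'];a=capture('side')['color']
cv2.imwrite('pics/tr2.png',np.hstack([b[150:350,300:500],a[180:380,200:400]]).repeat(2,0).repeat(2,1)[:,:,::-1])
E
```

```text
21.25
[513.807 244.633   7.906   3.139  -0.002   1.05    0.455  -0.36   -0.7
   0.001  -0.     -0.009  52.733]
[0.023 0.016 0.054 0.    0.    0.    0.366 0.312 0.085 0.027 0.019 0.025
 0.103]
tool F -0.08604573437947932 0.574286733783036 0.7003334652919974
```

View pics/tr2.png

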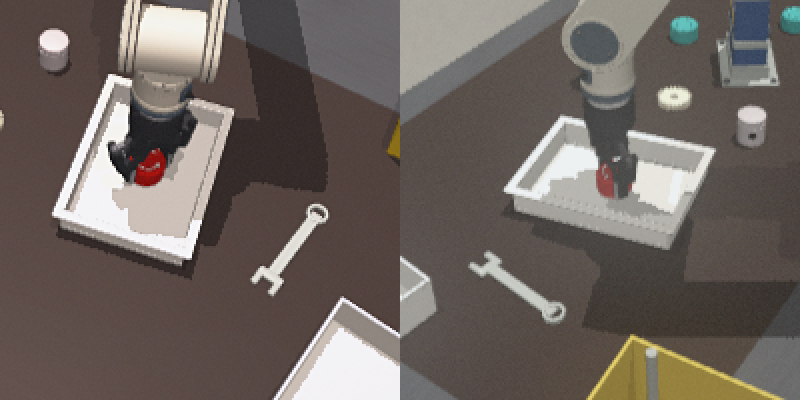

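The cap is in the tray near its centre, not yet touching (no upward force at TCP 7.9 mm). Continuing down by feel.

Call:
move_arm --steps '[[[0, 0, 0.1], [0, 0, 0]], [[0, 0, 0.2], [0, 0, 0]], [[0, 0, 0.2], [0, 0, 0]]]'

```text
clock: 21.65
tool_pos: [513.8, 244.6, 5.8]
tcp_rot: [3.139, -0.002, 1.05]
wrist_force: [-0.4, 1.9, -1.7]
grip_width: 53.0
```

```bash
python3 ob.py
```

```text
21.65 [513.759 244.606   5.843] rot [ 3.139 -0.002  1.05 ] F [-0.411  1.851 -1.684] T [-0.052 -0.04  -0.014] tau6 0.000 w 52.95171930676124
```

Call:
move_arm --steps '[[[0, 0, 0.1], [0, 0, 0]], [[0, 0, 0.15], [0, 0, 0]], [[0, 0, 0.15], [0, 0, 0]]]'

```text
clock: 21.95
tool_pos: [513.7, 244.6, 4.2]
tcp_rot: [3.139, -0.001, 1.05]
wrist_force: [0.2, -0.2, -1.4]
grip_width: 52.4
```

```bash
python3 ob.py
```

```text
21.95 [513.708 244.568   4.23 ] rot [ 3.139 -0.001  1.05 ] F [ 0.237 -0.221 -1.368] T [ 0.022 -0.003  0.021] tau6 0.000 w 52.439221730717406
```

Call:
move_arm --steps '[[[0, 0, 0.05], [0, 0, 0]], [[0, 0, 0.1], [0, 0, 0]], [[0, 0, 0.1], [0, 0, 0]]]'

```text
clock: 22.25
tool_pos: [513.7, 244.5, 3.2]
tcp_rot: [3.139, -0.001, 1.05]
wrist_force: [-0.6, -0.4, -0.7]
grip_width: 52.8
```

```bash
python3 ob.py
```

```text
22.25 [513.651 244.549   3.174] rot [ 3.139 -0.001  1.05 ] F [-0.572 -0.418 -0.719] T [-0.02   0.035  0.029] tau6 0.000 w 52.774995789577055
```

Call:
move_arm --steps '[[[0, 0, 0.05], [0, 0, 0]], [[0, 0, 0.1], [0, 0, 0]], [[0, 0, 0.1], [0, 0, 0]]]'

```text
clock: 22.55
tool_pos: [513.6, 244.5, 2.1]
tcp_rot: [3.139, -0.001, 1.05]
wrist_force: [0.3, 0.3, -0.6]
grip_width: 52.5
```

```bash
python3 ob.py
```

```text
22.55 [513.6   244.507   2.078] rot [ 3.139 -0.001  1.05 ] F [ 0.26   0.334 -0.624] T [-0.063  0.011 -0.04 ] tau6 0.000 w 52.504900412551
```

Call:
move_arm --steps '[[[0, 0, 0.05], [0, 0, 0]], [[0, 0, 0.1], [0, 0, 0]], [[0, 0, 0.1], [0, 0, 0]]]'

```text
clock: 22.85
tool_pos: [513.6, 244.6, 1.3]
tcp_rot: [3.139, -0.001, 1.05]
wrist_force: [-0.2, -0.3, 1.7]
grip_width: 52.5
```

```bash
python3 ob.py
```

```text
22.85 [513.638 244.569   1.255] rot [ 3.139 -0.001  1.05 ] F [-0.21  -0.286  1.662] T [-0.002  0.08   0.001] tau6 0.010 w 52.531118533009035
```

Call:
move_arm --steps '[[[0, 0, 0.05], [0, 0, 0]], [[0, 0, 0.1], [0, 0, 0]], [[0, 0, 0.1], [0, 0, 0]]]'

```text
clock: 23.15
tool_pos: [513.6, 244.5, 1.1]
tcp_rot: [3.139, -0.001, 1.05]
wrist_force: [-3.2, -1.3, 10.2]
grip_width: 52.4
```

```bash
python3 ob.py
```

```text
23.15 [513.626 244.492   1.089] rot [ 3.139 -0.001  1.05 ] F [-3.153 -1.285 10.223] T [-0.133  0.598  0.051] tau6 0.034 w 52.37784184375685
```

The cap is on the floor (10 N up). Unloading, then opening.

Call:
move_arm --steps '[[[0, 0, 0], [0, 0, 0]], [[0, 0, 0], [0, 0, 0]]]'

```text
clock: 23.35
tool_pos: [513.8, 244.5, 1.2]
tcp_rot: [3.139, -0.002, 1.05]
wrist_force: [0.4, -1.6, 3.1]
grip_width: 52.6
```

Call:
move_arm --steps '[[[0, 0, 0], [0, 0, 0]], [[0, 0, 0], [0, 0, 0]], [[0, 0, 0], [0, 0, 0]], [[0, 0, 0], [0, 0, 0]], [[0, 0, 0], [0, 0, 0]]]' --hand -0.6

```text
clock: 23.85
tool_pos: [513.7, 244.5, 1.1]
tcp_rot: [3.139, -0.002, 1.05]
wrist_force: [0.3, 0.4, -0.8]
grip_width: 68.6
```

```bash
python3 ob.py; python3 - <<'E'
from h import *
save(capture('wrist'),'rel.png')
E
```

```text
23.85 [513.727 244.533   1.12 ] rot [ 3.139 -0.002  1.05 ] F [ 0.258  0.431 -0.835] T [-0.014 -0.005  0.009] tau6 0.000 w 68.57309486588048
```

View pics/rel.png

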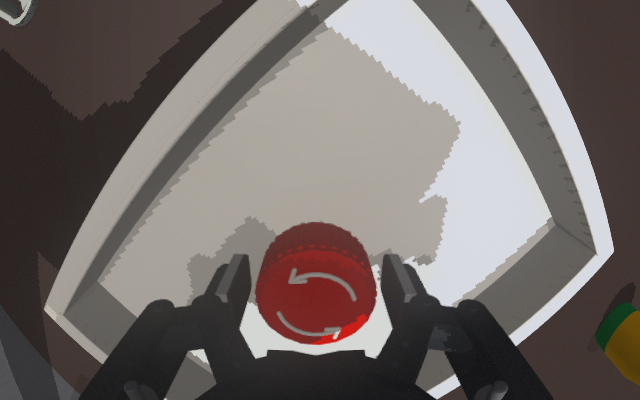

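The cap stands free between the open fingers. Opening fully and retreating straight up.

Call:
move_arm --steps '[[[0, 0, 0], [0, 0, 0]], [[0, 0, -0.5], [0, 0, 0]], [[0, 0, -1.5], [0, 0, 0]], [[0, 0, -3], [0, 0, 0]], [[0, 0, -5], [0, 0, 0]]]' --hand -1

```text
clock: 24.4
tool_pos: [513.3, 244.4, 52.2]
tcp_rot: [3.139, -0.001, 1.05]
wrist_force: [0.6, 0.3, -0.0]
grip_width: 85.7
```

Call:
move_arm --steps '[[[0, 0, -3], [0, 0, 0]], [[0, 0, -6], [0, 0, 0]], [[0, 0, -9], [0, 0, 0]], [[0, 0, -12], [0, 0, 0]], [[0, 0, -15], [0, 0, 0]]]'

```text
clock: 24.9
tool_pos: [512.8, 244.4, 205.1]
tcp_rot: [3.138, -0.002, 1.05]
wrist_force: [-0.3, 0.7, 0.6]
grip_width: 85.5
```

Call:
move_arm --steps '[[[0, 0, -2], [0, 0, 0]], [[0, 0, -2], [0, 0, 0]], [[0, 0, -2], [0, 0, 0]], [[0, 0, -2], [0, 0, 0]], [[0, 0, -2], [0, 0, 0]]]'

```text
clock: 25.4
tool_pos: [512.0, 244.1, 224.0]
tcp_rot: [3.14, -0.001, 1.05]
wrist_force: [-0.6, -0.3, -0.1]
grip_width: 85.5
```

```bash
python3 ob.py; python3 - <<'E'
from h import *
c=capture('wrist'); save(c,'end_w.png'); capfind(c,36)
c=capture('scene'); save(c,'end_s.png'); d=c['depth']
for l in ['oil_bottle','piston','gear','spanner']:
    for r in pinpoint(l,c)[:1]: print(l,r['p'],np.round(atz(c,*r['xy'],0)))
E
```

```text
25.4 [512.028 244.077 224.036] rot [ 3.14  -0.001  1.05 ] F [-0.584 -0.287 -0.15 ] T [-0.02  -0.023  0.02 ] tau6 0.000 w 85.48837503144894
[ 293  150   47   47 1344] 1616 [33.3 35.7 36.5 36.9 37.4 38.  39.1]
depth ((513.323486328125, 243.83216857910156), 26.528392791748047) [514.22745968 243.31947924  36.94390699]
cam [553.94334389 317.41972053 367.65419494] contour ((513.8443603515625, 244.5574493408203), 26.928218841552734) [487.67268868 217.98699668  36.        ] [540.74683531 266.74625259  36.        ]
oil_bottle 0.69 [728.  21.   0.]
piston 0.56 [409.  24.   0.]
gear 0.62 [560.  -8.   0.]
spanner 0.74 [507. 479.   0.]
```

View pics/end_w.png

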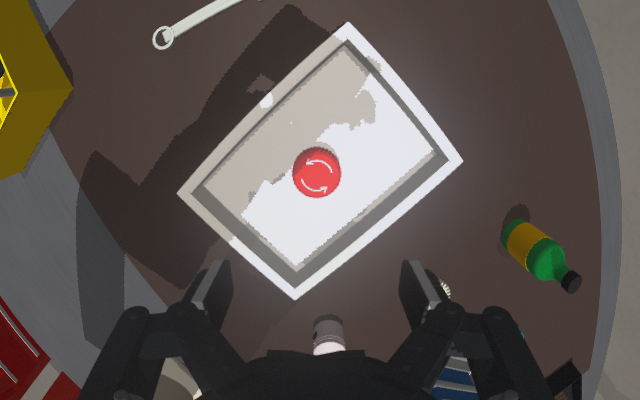

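View pics/end_s.png

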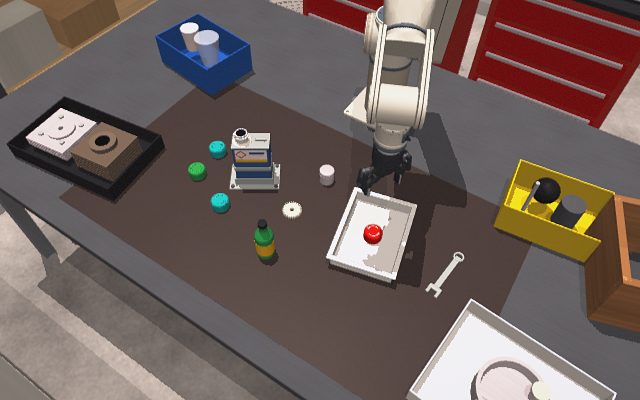

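The cap stands upright in the middle of the tray (scene 372,234; wrist 317,172). The can is open and the other things have not moved. Handing in.

```bash
python3 -c "
from workcell import *
print(close_job())"
```

```text
the job is handed in; nothing more can be done
None
```

The degreaser can is open and its red cap stands open side down in the middle of the white tray. I handed the job in at about 25.5 s on the robot's clock. No verdict is reported.

- **Unlocking:** I gripped the cap and pressed it down to its hard stop, with a peak of about 25 N. I then held it at about 20 N and turned it counter-clockwise. At about 0.72 rad the moment had risen steadily to 0.25–0.29 N m, which I took as the stop.
- **Lifting and placing:** I eased the moment off, and the cap lifted free with less than 2 N of pull. I set it down by feel, touching the tray floor at about 10 N, then released it and backed away straight up.
- **Last checks:** The cap's top measures about 37 mm above the bench, against 36 mm expected for an upright cap on the tray floor. It is at about (513, 244) mm, within about 2 mm of the tray centre. The wrist force is near zero. The oil bottle, piston, gear and spanner are where they were, to within the networks' scatter of about 6 mm.
- **Side load:** While pressed, the cap also took a sideways load of about 5–9 N that I only partly trimmed out. No check failed.

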